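Serve the gold truffle with the sweet tongs

TASK

A visitor at the door has asked for the gold truffle: pull the ajar drawer of the low wooden box open, take out the sweet tongs by their blue grips, close the tongs on the gold-foil truffle on the dark board, and lift it at least 12 cm above the table top. Touch the truffle only with the tongs, and leave the other two truffles and the elephant, the dice tower and the phone stand where they are. Finish while still holding the gold truffle up and still in the tongs, with nothing put down.

Things in the scene. Friction and masses are not known exactly. Their poses are not given: they have to be found in the camera images.
- drawer_front (a point): Middle of the upper edge of the drawer's outer face, 73 mm above the table; x axis points into the box, z up. The box is 280 mm deep, 200 mm wide, 85 mm high, and fixed. The drawer is an open tray, 165 mm wide and 235 mm long inside, its floor 22 mm and the tops of its side walls 63 mm above the table.
- cab_drawer0 (a joint): Drawer of the low box: 0 m shut, 0.208 m fully out (it starts ajar, 70 to 90 mm open). It slides along the negative x axis of cab_drawer0_handle with about 1 N of friction and stays where it is left. Only when it is out 0.2 m or more is all of the tongs clear of the box's top board, so that they can be lifted straight up.
- cab_drawer0_handle (a point): Middle of the drawer's steel bar handle: a level round bar 11 mm thick, 100 mm long along this point's y axis, 47 mm above the table, its centre 35 mm in front of the drawer's face (29 mm clear behind the bar). x axis points from the handle into the box, z up. The inner side of the drawer's front lies 56 mm behind the bar's centre.
- tongs: Sprung steel sweet tongs, 159 mm long, 66 g, lying on edge on the drawer's floor; origin on their underside below tongs_grip, x towards the jaws, arms close along y. Hinge 66 mm behind the origin, jaw tips 83 mm ahead. A spring pushes the arms apart: about 3 N at the grips begins to close them, 5 N brings the jaws 30 mm apart. Each mm closed at the grips closes the jaws about 2 mm.
- tongs_grip (a point): Centre between the tongs' two blue grip plates, 13 mm above the tongs' underside, 35 mm above the table at the start; x axis towards the jaws, y across, z up. The plates are 44 mm long and 26 mm high (from the underside up); over their outsides they measure 42 mm when free, 26 mm when the jaws are 30 mm apart. The tongs' centre of mass is 5 mm behind this point.
- tongs_jaws (a point): Middle between the two jaw pads of the tongs, 70 mm ahead of tongs_grip along the tongs' x axis and 11 mm above their underside. The blue pads are 26 mm long and 22 mm high from the underside up, 4 mm thick, 62 mm apart inside when the tongs are free (70 mm over the outsides), parallel when 30 mm apart.
- tongs_arm_l: The tongs' arm on the +y side of the tongs with its grip plate and jaw pad; origin on the hinge at the tongs' underside.
- tongs_arm_r: The tongs' arm on the -y side of the tongs; origin on the hinge at the tongs' underside.
- board: Dark serving board, fixed, 120 mm (x) by 270 mm (y) by 12 mm thick; origin at the centre of its underside on the table. The three truffles stand in a row along its y axis, 85 mm apart, in any order.
- gold_centre (a point): Centre of the gold-foil truffle, which stands on the board: round, 30 mm across (upright sides from 6 to 21 mm up) and 30 mm high, about 25 g; the centre is half-way up, 27 mm above the table at the start.
- gold_truffle: The gold-foil truffle; origin at the centre of its underside.
- red_truffle: Red-foil truffle of the same size, to be left alone; origin at the centre of its underside.
- blue_truffle: Blue-foil truffle of the same size, to be left alone; origin at the centre of its underside.
- elephant: White ceramic elephant figurine, 150 mm long, 90 mm high, to be left alone; origin under its belly at the table.
- dice_tower: Red plastic dice tower, 80 by 80 mm and 155 mm high, with a tray 75 mm deep in front (its -x side), to be left alone; origin at the centre of the tower's underside.
- phone_stand: Brushed aluminium phone stand, 90 by 75 mm, 100 mm high, to be left alone; origin at the centre of its underside.
Things that resemble listed ones, but are neither listed nor needed, are in the scene too. Of the things that look like the tongs, the largest one is meant.

How it is judged:
On the way, in this order (a step that is already met when the one before it is completed fails the run):
1. the drawer is pulled open more than 150 mm (value of joint cab_drawer0 above 0.15 m), for 0.2 s.
2. the tongs are held in the gripper, lifted out of the drawer (height (world z) of tongs_grip above 0.1 m and contact force between the fingers and tongs_arm_l above 0.5 N and contact force between the fingers and tongs_arm_r above 0.5 N), for 0.2 s.
3. the gold truffle is held between both jaws of the tongs, off the board (height (world z) of gold_centre above 0.05 m and contact force between the fingers and tongs_arm_l above 0.5 N and contact force between the fingers and tongs_arm_r above 0.5 N and contact force between each of tongs_arm_l, tongs_arm_r and gold_truffle above 0.2 N), for 0.3 s.
At the end, for the whole second after the job is handed in: The gripper's fingers hold both arms of the tongs, both jaws press on the gold truffle (more than 0.2 N each), whose centre is at rest (under 30 mm/s) more than 120 mm above the table top and within 30 mm of the middle of the jaws, with no finger on the truffle, the tongs' grips more than 80 mm up (height (world z) of gold_centre above 0.12 m and height (world z) of tongs_grip above 0.08 m and linear speed of gold_truffle below 0.03 m/s and distance between gold_centre and tongs_jaws below 0.03 m and contact force between the fingers and tongs_arm_l above 0.5 N and contact force between the fingers and tongs_arm_r above 0.5 N and contact force between each of tongs_arm_l, tongs_arm_r and gold_truffle above 0.2 N and contact force between gold_truffle and the fingers below 0.05 N); the arm keeps its last pose, push and grip.
It fails at once if the robot touches the gold truffle itself instead of with the tongs (contact force between gold_truffle and the fingers above 0.3 N or contact force between gold_truffle and the arm above 0.3 N).
It fails at once if another truffle is moved more than 15 mm (distance of any of red_truffle, blue_truffle from where it was at the start of the episode above 0.015 m).
It fails at once if the elephant, dice tower or phone stand is moved more than 20 mm (distance of any of elephant, dice_tower, phone_stand from where it was at the start of the episode above 0.02 m).
It also fails if it takes over 64 s, if anything falls off the work surface, if the arm or the gripper's body presses on something with over 40 N, if the wrist force passes 120 N, or if a joint passes its speed limit or range.

ROBOT

A 6-joint arm with a two-finger parallel gripper is mounted at the origin on the work surface. World frame = base frame: x ahead of the robot, y to its left, z up, the work surface at z = 0. Lengths are in m, angles in rad, forces in N, time in s.
With the tool pointing down it reaches from about 0.225 to 0.875 m from the base axis. Payload 3.4 kg.
Tool frame: the origin (TCP) lies at the centre of the arm's flange, where the gripper is bolted on; the fingertips stand manip.tcp_to_tips ahead of it and the grasp point (between the pads) lies 155 mm ahead of it (manip.tcp_to_tips is the distance from the TCP to the fingertips, in m); z points along the fingers, y is the line along which they close (so a half turn about z gives the same grasp; the last joint's range is limited). The gripper opens to 85 mm and grips with 20 to 120 N. Pads are 22 mm wide; open, the fingers measure 114 mm over their backs; the gripper's body (76 mm by 85 mm) begins 54 mm behind the grasp point. The pads swing forward as they close: fully open they stand 13 mm farther back than shut.
Start: joints at [1.184, 0.276, 1.505, -0, 1.361, -0.121], TCP at [0.151, 0.555, 0.405] pointing down, gripper open.
Joint ranges: [-2.89, 2.89], [-0.75, 2.08], [0.22, 2.7], [-1.18, 4.32], [0.11, 2.71], [-2.7, 2.7]. Speed limits (rad/s): [2.57, 2.57, 3.14, 3.14, 3.14, 3.14].

INTERFACE

Orientations are given as a unit quaternion [w, x, y, z].
In Python, from rig import sensors, imaging, manip gives the robot as it stands. The module is installed in compiled form; this text tells all that it offers.
- The arm moves only by the tool jog_arm, never from a script. Its argument "plan" is a list of rows, each an object of numbers: "dx", "dy", "dz": the shift along the tool's x, y, z in mm; "ax", "ay", "az": the turn, a rotation vector about the tool's x, y, z in units of 6 degrees (1.0 is 6 degrees); "grip": the closure, from 0 (fully open) to 1 (shut). A call has 1 to 20 rows; each row shifts and turns the commanded pose from where the row before left it, along the tool's axes as they then stand; what a row does not reach is not made up. A row lasts 1/12 s, in which the tool goes at most 41.7 mm and 7.16 degrees, less where a joint would pass 70% of its speed; a pose out of reach is approached as far as the arm can. A call is refused whole if a number of a shift passes 41.7 or a number of a turn 1, either way. A call with a gripper value outside its range is refused whole. The fingers move at their own pace and stop on an object; "grip_force" is the grip in N (left out, the last holds). Time passes only in rows, so rows that do not move let the fingers close. It gives the time, the measured TCP pose, the force, the opening and the grip force at its end, in the units of the state.
- sensors.get_state(): the state, without advancing time (a new reading comes with each control period).
- imaging.get_image(name): name is "side" or "top" or "wrist"; returns a dict with "image" (384x512x3 uint8, red, green, blue), "K" (3x3 intrinsics, pixels), "extrinsics" (4x4, takes a point from world to camera coordinates). Camera axes: x right, y up, looking along -z (the intrinsics and any distortion apply to the point x, -y, -z); pixel columns grow to the right and rows downward; lengths in m; the calibration is good to about 2 mm. A picture is of the moment at which its call begins. There is no depth.
- manip.sign_off(): hands the job in; it is judged then, once.
The state is a dict: "clock": time; "qpos": joint angles; "qd": joint speeds; "effort": joint torques, N m; "position": TCP position; "ee_rot": TCP orientation; "contact_force": force on the tool from outside, world axes, zero at the start; "moment": the same for the moment, N m; "width": finger opening in m; "gripper_force": force on a finger pad.
Only numpy, scipy, OpenCV 4.12 (cv2) and the standard library are available. Lean on these libraries where they do the work, as an engineer would, in place of code of your own. Each camera call takes 0.05 s, during which the arm holds its last target. There are 200 camera calls.

## Working session

There is one attempt and no reset: what is moved stays moved. The work goes in short steps, Python scripts to look and compute and a tool call to move; the robot and the scene stay as the last step left them, time stands still between calls to the robot, and variables do not carry over. Pictures are saved under pics/ and viewed, at most 10 in all, crops included, and the job is handed in when it is done.

Besides the shell and the picture viewer there is one more tool, called after "Request:" in YAML: its name, and indented under it one key for each argument. jog_arm: Moves the arm, as the interface text tells. Its arguments: {"type":"object","properties":{"plan":{"type":"array"},"grip_force":{"type":"number"}},"required":["plan"]}

```bash
mkdir -p pics; cat > h.py <<'E'
import numpy as np, cv2
from rig import sensors, imaging, manip
def snap(n,f):
    d=imaging.get_image(n); cv2.imwrite('pics/'+f+'.png',d['image'][:,:,::-1]); np.savez('pics/'+f+'.npz',K=d['K'],E=d['extrinsics']); 
    return d
def ray(f,u,v,z):
    d=np.load('pics/'+f+'.npz'); K,E=d['K'],d['E']
    p=np.linalg.inv(K)@[u,v,1.]; p=np.array([p[0],-p[1],-p[2]])
    R,t=E[:3,:3],E[:3,3]; c=-R.T@t; r=R.T@p
    return c+r*(z-c[2])/r[2]
def proj(f,P):
    d=np.load('pics/'+f+'.npz'); K,E=d['K'],d['E']
    q=E[:3,:3]@np.array(P)+E[:3,3]; q=K@[q[0],-q[1],-q[2]]; return q[:2]/q[2]
def big(f,o,x0,y0,x1,y1,s):
    im=cv2.imread('pics/'+f+'.png')[y0:y1,x0:x1]; cv2.imwrite('pics/'+o+'.png',cv2.resize(im,None,fx=s,fy=s,interpolation=cv2.INTER_CUBIC))
E
python3 - <<'E'
from h import *
a=snap('top','t0');b=snap('side','s0')
cv2.imwrite('pics/c0.png',np.vstack([cv2.resize(cv2.imread('pics/t0.png'),(800,600))]))
print(a['K'],a['extrinsics'],b['extrinsics'],manip.tcp_to_tips,sensors.get_state())
E
```

```text
[[347.08267703   0.         257.74009471]
 [  0.         347.08267703 193.31623531]
 [  0.           0.           1.        ]] [[-5.83347153e-03 -9.99831291e-01 -1.74172427e-02  2.80730935e-04]
 [ 9.93168326e-01 -7.82279374e-03  1.16428004e-01 -5.93019469e-01]
 [-1.16544613e-01 -1.66190743e-02  9.93046403e-01 -9.63317145e-01]
 [ 0.00000000e+00  0.00000000e+00  0.00000000e+00  1.00000000e+00]] [[ 0.79567355 -0.60556809  0.01381643 -0.45717002]
 [ 0.38465286  0.5227639   0.76076283 -0.26242344]
 [-0.46791643 -0.60000433  0.6488829  -1.1799209 ]
 [ 0.          0.          0.          1.        ]] 0.1734 {'clock': 0.1, 'qpos': array([ 1.18400052e+00,  2.76565598e-01,  1.50598883e+00, -6.66580024e-07,
        1.36070352e+00, -1.21007689e-01]), 'qd': array([ 0.00230262, -0.00188047, -0.00217043, -0.00063528, -0.00060276,
        0.00137204]), 'effort': array([ 1.77861868e-03, -4.17698014e+01, -2.46404064e+01, -1.06880699e-05,
        5.82082270e-03, -1.20358993e-05]), 'position': array([0.15097908, 0.55464557, 0.40391372]), 'ee_rot': array([-2.08830516e-04,  1.32503119e-01,  9.91182239e-01, -8.06032447e-04]), 'contact_force': array([-0.40856854, -0.04002349,  0.35467912]), 'moment': array([-0.02855616,  0.00373087,  0.00924072]), 'gripper_force': 0.0, 'width': 0.08561109300370093}
```

View pics/c0.png

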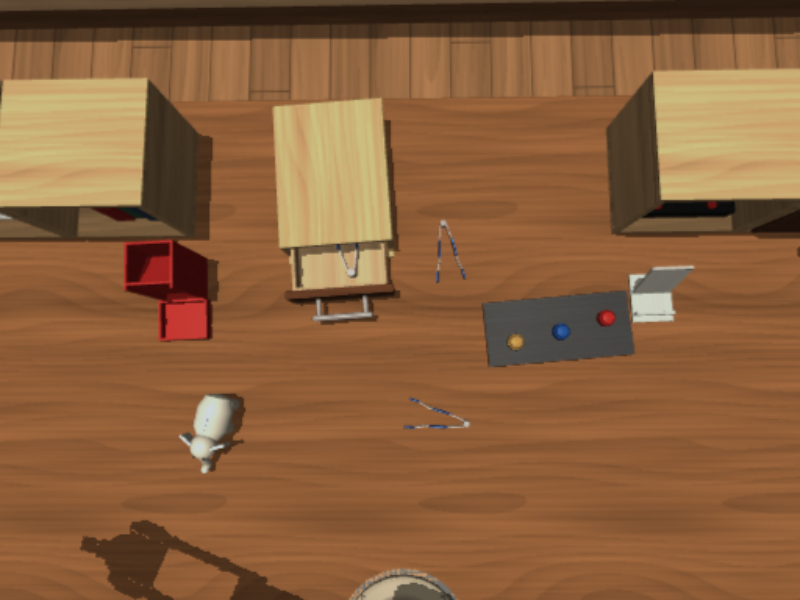

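View pics/s0.png

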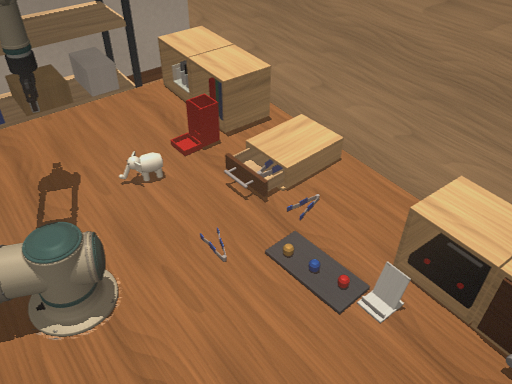

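The top view (800-px scale) shows the drawer handle bar from (314,318) to (373,314). The tongs' hinge is at (352,272) with the jaws pointing into the box, and the gold truffle is at (515,342), blue at (561,331) and red at (606,318). The side view agrees, and the smaller tongs on the table are decoys.

```bash
python3 - <<'E'
from h import *
s=1.5625
for n,u,v,z in [('hL',314,318,.047),('hR',373,314,.047),('fL',286,294,.073),('fR',396,290,.073),('hinge',352,272,.04),('gold',515,342,.027),('blue',561,331,.027),('red',606,318,.027),('boxL',278,248,.085),('boxR',392,241,.085),('boxbL',274,107,.085),('boxbR',382,99,.085)]:
    p=ray('t0',u/s,v/s,z); print(n,p.round(4),proj('s0',p).round(0))
E
```

```text
hL [0.5637 0.1573 0.047 ] [225. 171.]
hR [0.5702 0.0501 0.047 ] [246. 187.]
fL [0.6046 0.2031 0.073 ] [227. 153.]
fR [0.6101 0.0074 0.073 ] [265. 183.]
hinge [0.649  0.0894 0.04  ] [259. 174.]
gold [ 0.5186 -0.2089  0.027 ] [288. 250.]
blue [ 0.5382 -0.2936  0.027 ] [314. 265.]
red [ 0.5615 -0.3767  0.027 ] [343. 281.]
boxL [0.6854 0.2162 0.085 ] [245. 140.]
boxR [0.6961 0.0137 0.085 ] [286. 169.]
boxbL [0.9486 0.2291 0.085 ] [301. 114.]
boxbR [0.9612 0.0311 0.085 ] [343. 138.]
```

Request:
jog_arm:
  plan:
    - {"az": 0.99}
    - {"az": 0.99}
    - {"az": 0.99}
    - {"az": 0.99}
    - {"az": 0.99}
    - {"az": 0.99}
    - {"az": 0.99}
    - {"az": 0.99}
    - {"az": 0.99}
    - {"az": 0.99}
    - {"az": 0.99}
    - {"az": 0.99}
    - {"dx": -30, "dy": 24}
    - {"dx": -30, "dy": 24}
    - {"dx": -30, "dy": 24}
    - {"dx": -30, "dy": 24}
    - {"dx": -30, "dy": 24}
    - {"dx": -30, "dy": 24}
    - {"dx": -30, "dy": 24}
    - {"dx": -30, "dy": 24}

```text
$.plan[0]: bad value
```

Request:
jog_arm:
  plan:
    - {"dx": -30, "dy": 24}
    - {"dx": -30, "dy": 24}
    - {"dx": -30, "dy": 24}
    - {"dx": -30, "dy": 24}
    - {"dx": -30, "dy": 24}
    - {"dx": -30, "dy": 24}
    - {"dx": -30, "dy": 24}
    - {"dx": -20, "dy": 24, "grip": 0.6}
    - {"dz": 20, "grip": 0.6}
    - {"dz": 20, "grip": 0.6}
    - {"dz": 20, "grip": 0.6}
    - {"grip": 0.6}
    - {"grip": 0.6}
    - {"grip": 0.6}

```text
$.plan[0]: bad value
```

```bash
cat >> h.py <<'E'
from scipy.spatial.transform import Rotation as Ro
def to(x,y,z,tipyaw=None):
    s=sensors.get_state(); w=s['ee_rot']; R=Ro.from_quat([w[1],w[2],w[3],w[0]])
    M=R.as_matrix(); print('t',round(s['clock'],2),'pos',s['position'].round(4),'z axis',M[:,2].round(3),'yaw of tool y',np.degrees(np.arctan2(M[1,1],M[0,1])).round(2),'w',round(s['width'],4),'F',s['contact_force'].round(1),'gf',round(s['gripper_force'],1))
    print('tool shift mm',(R.inv().apply(np.array([x,y,z])-s['position'])*1000).round(1))
    if tipyaw is not None:
        c,q=np.cos(np.radians(tipyaw)),np.sin(np.radians(tipyaw)); D=np.array([[q,c,0],[-c,q,0],[0,0,-1.]])
        if np.linalg.det(D)<0: D[:,0]*=-1
        print('turn units',(np.degrees((R.inv()*Ro.from_matrix(D)).as_rotvec())/6).round(2))
E
python3 - <<'E'
from h import *
to(.567,.104,.2,3.3)
snap('wrist','w1'); print(proj('w1',[.567,.104,.047]))
E
```

```text
t 0.1 pos [0.151  0.5546 0.4039] z axis [-0.001 -0.002 -1.   ] yaw of tool y 74.77 w 0.0856 F [-0.4 -0.   0.4] gf 0.0
tool shift mm [-519.8 -325.2  204.3]
turn units [-1.000e-02  1.000e-02  1.191e+01]
[ 76.40909586 458.21167717]
```

View pics/w1.png

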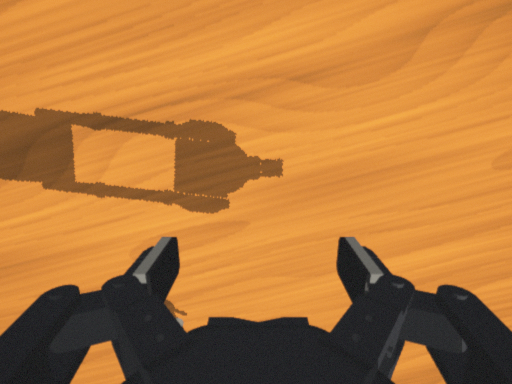

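The moves were refused, so this wrist picture shows only the table and the open fingers at (165,245) and (350,245). I'll send rows with every key filled in.

Request:
jog_arm:
  plan:
    - {"dx": 0, "dy": 0, "dz": 0, "ax": 0, "ay": 0, "az": 0.99, "grip": 0}
    - {"dx": 0, "dy": 0, "dz": 0, "ax": 0, "ay": 0, "az": 0.99, "grip": 0}
    - {"dx": 0, "dy": 0, "dz": 0, "ax": 0, "ay": 0, "az": 0.99, "grip": 0}
    - {"dx": 0, "dy": 0, "dz": 0, "ax": 0, "ay": 0, "az": 0.99, "grip": 0}
    - {"dx": 0, "dy": 0, "dz": 0, "ax": 0, "ay": 0, "az": 0.99, "grip": 0}
    - {"dx": 0, "dy": 0, "dz": 0, "ax": 0, "ay": 0, "az": 0.99, "grip": 0}
    - {"dx": 0, "dy": 0, "dz": 0, "ax": 0, "ay": 0, "az": 0.99, "grip": 0}
    - {"dx": 0, "dy": 0, "dz": 0, "ax": 0, "ay": 0, "az": 0.99, "grip": 0}
    - {"dx": 0, "dy": 0, "dz": 0, "ax": 0, "ay": 0, "az": 0.99, "grip": 0}
    - {"dx": 0, "dy": 0, "dz": 0, "ax": 0, "ay": 0, "az": 0.99, "grip": 0}
    - {"dx": 0, "dy": 0, "dz": 0, "ax": 0, "ay": 0, "az": 0.99, "grip": 0}
    - {"dx": 0, "dy": 0, "dz": 0, "ax": 0, "ay": 0, "az": 0.99, "grip": 0}
    - {"dx": -30, "dy": 24, "dz": 0, "ax": 0, "ay": 0, "az": 0, "grip": 0}
    - {"dx": -30, "dy": 24, "dz": 0, "ax": 0, "ay": 0, "az": 0, "grip": 0}
    - {"dx": -30, "dy": 24, "dz": 0, "ax": 0, "ay": 0, "az": 0, "grip": 0}
    - {"dx": -30, "dy": 24, "dz": 0, "ax": 0, "ay": 0, "az": 0, "grip": 0}
    - {"dx": -30, "dy": 24, "dz": 0, "ax": 0, "ay": 0, "az": 0, "grip": 0}
    - {"dx": -30, "dy": 24, "dz": 0, "ax": 0, "ay": 0, "az": 0, "grip": 0}
  grip_force: 30

```text
clock: 1.65
position: [0.3064, 0.3824, 0.4045]
ee_rot: [0.0, 0.685, 0.729, -0.0]
contact_force: [1.1, -0.4, -0.3]
width: 0.0857
gripper_force: 0.0
```

Request:
jog_arm:
  plan:
    - {"dx": -30, "dy": 24, "dz": 0, "ax": 0, "ay": 0, "az": 0, "grip": 0}
    - {"dx": -30, "dy": 24, "dz": 0, "ax": 0, "ay": 0, "az": 0, "grip": 0}
    - {"dx": -30, "dy": 24, "dz": 0, "ax": 0, "ay": 0, "az": 0, "grip": 0}
    - {"dx": -30, "dy": 24, "dz": 0, "ax": 0, "ay": 0, "az": 0, "grip": 0}
    - {"dx": -30, "dy": 24, "dz": 0, "ax": 0, "ay": 0, "az": 0, "grip": 0}
    - {"dx": -30, "dy": 24, "dz": 0, "ax": 0, "ay": 0, "az": 0, "grip": 0}
    - {"dx": -30, "dy": 24, "dz": 0, "ax": 0, "ay": 0, "az": 0, "grip": 0.6}
    - {"dx": -30, "dy": 24, "dz": 0, "ax": 0, "ay": 0, "az": 0, "grip": 0.6}
    - {"dx": -30, "dy": 24, "dz": 20, "ax": 0, "ay": 0, "az": 0, "grip": 0.6}
    - {"dx": 0, "dy": 0, "dz": 30, "ax": 0, "ay": 0, "az": 0, "grip": 0.6}
    - {"dx": 0, "dy": 0, "dz": 30, "ax": 0, "ay": 0, "az": 0, "grip": 0.6}
    - {"dx": 0, "dy": 0, "dz": 0, "ax": 0, "ay": 0, "az": 0, "grip": 0.6}
    - {"dx": 0, "dy": 0, "dz": 0, "ax": 0, "ay": 0, "az": 0, "grip": 0.6}

```text
clock: 2.73
position: [0.5363, 0.1284, 0.3241]
ee_rot: [-0.002, 0.685, 0.728, -0.002]
contact_force: [0.3, 0.3, -0.4]
width: 0.0342
gripper_force: 0.0
```

```bash
python3 - <<'E'
from h import *
to(.567,.104,.2,3.3)
snap('wrist','w2'); print(proj('w2',[.567,.104,.047]))
E
```

```text
t 2.73 pos [0.5363 0.1284 0.3241] z axis [-0.005 -0.    -1.   ] yaw of tool y 3.47 w 0.0342 F [ 0.3  0.3 -0.4] gf 0.0
tool shift mm [-26.2  29.8 124. ]
turn units [-0.04  0.    0.03]
[289.1193975  216.73294353]
```

View pics/w2.png

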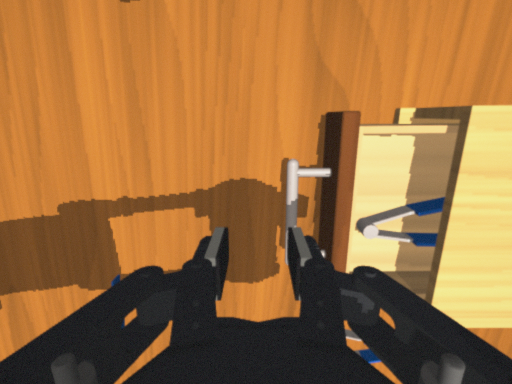

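The wrist view shows the bar at u≈292 (predicted 289) with its far end at (292,162). The drawer front is at u≈343 and the tongs' hinge at (370,230). I'll go straight to the handle.

Request:
jog_arm:
  plan:
    - {"dx": -13, "dy": 16, "dz": 0, "ax": 0, "ay": 0, "az": 0, "grip": 0.7}
    - {"dx": -13, "dy": 15, "dz": 0, "ax": 0, "ay": 0, "az": 0, "grip": 0.7}
    - {"dx": 0, "dy": 0, "dz": 0, "ax": 0, "ay": 0, "az": 0, "grip": 0.7}
    - {"dx": 0, "dy": 0, "dz": 25, "ax": 0, "ay": 0, "az": 0, "grip": 0.7}
    - {"dx": 0, "dy": 0, "dz": 25, "ax": 0, "ay": 0, "az": 0, "grip": 0.7}
    - {"dx": 0, "dy": 0, "dz": 15, "ax": 0, "ay": 0, "az": 0, "grip": 0.7}
    - {"dx": 0, "dy": 0, "dz": 0, "ax": 0, "ay": 0, "az": 0, "grip": 0.7}
    - {"dx": 0, "dy": 0, "dz": 0, "ax": 0, "ay": 0, "az": 0, "grip": 0.7}

```text
clock: 3.45
position: [0.5694, 0.1053, 0.2616]
ee_rot: [0.0, 0.685, 0.729, 0.0]
contact_force: [0.8, 0.8, 0.1]
width: 0.0257
gripper_force: 0.0
```

```bash
python3 - <<'E'
from h import *
to(.5685,.104,.2,3.3)
E
```

```text
t 3.45 pos [0.5694 0.1053 0.2616] z axis [ 0.001  0.    -1.   ] yaw of tool y 3.54 w 0.0257 F [0.8 0.8 0.1] gf 0.0
tool shift mm [-1.3 -1.  61.6]
turn units [ 0.01 -0.    0.04]
```

Descend and close on the bar.

Request:
jog_arm:
  plan:
    - {"dx": -1, "dy": -1, "dz": 20, "ax": 0, "ay": 0, "az": 0, "grip": 0.7}
    - {"dx": 0, "dy": 0, "dz": 20, "ax": 0, "ay": 0, "az": 0, "grip": 0.7}
    - {"dx": 0, "dy": 0, "dz": 19, "ax": 0, "ay": 0, "az": 0, "grip": 0.7}
    - {"dx": 0, "dy": 0, "dz": 0, "ax": 0, "ay": 0, "az": 0, "grip": 0.7}
    - {"dx": 0, "dy": 0, "dz": 0, "ax": 0, "ay": 0, "az": 0, "grip": 0.9}
    - {"dx": 0, "dy": 0, "dz": 0, "ax": 0, "ay": 0, "az": 0, "grip": 0.9}
    - {"dx": 0, "dy": 0, "dz": 0, "ax": 0, "ay": 0, "az": 0, "grip": 0.9}
    - {"dx": 0, "dy": 0, "dz": 0, "ax": 0, "ay": 0, "az": 0, "grip": 0.9}

```text
clock: 4.12
position: [0.5696, 0.104, 0.2041]
ee_rot: [0.002, 0.685, 0.728, 0.002]
contact_force: [-0.3, 0.5, 7.4]
width: 0.0097
gripper_force: 29.4
```

Request:
jog_arm:
  plan:
    - {"dx": 0, "dy": -8, "dz": 0, "ax": 0, "ay": 0, "az": 0, "grip": 0.9}
    - {"dx": 0, "dy": -14, "dz": 0, "ax": 0, "ay": 0, "az": 0, "grip": 0.9}
    - {"dx": 0, "dy": -14, "dz": 0, "ax": 0, "ay": 0, "az": 0, "grip": 0.9}
    - {"dx": 0, "dy": -14, "dz": 0, "ax": 0, "ay": 0, "az": 0, "grip": 0.9}
    - {"dx": 0, "dy": -14, "dz": 0, "ax": 0, "ay": 0, "az": 0, "grip": 0.9}
    - {"dx": 0, "dy": -14, "dz": 0, "ax": 0, "ay": 0, "az": 0, "grip": 0.9}
    - {"dx": 0, "dy": -14, "dz": 0, "ax": 0, "ay": 0, "az": 0, "grip": 0.9}
    - {"dx": 0, "dy": -10, "dz": 0, "ax": 0, "ay": 0, "az": 0, "grip": 0.9}
    - {"dx": 0, "dy": -4, "dz": 0, "ax": 0, "ay": 0, "az": 0, "grip": 0.9}
    - {"dx": 0, "dy": 0, "dz": 0, "ax": 0, "ay": 0, "az": 0, "grip": 0.9}
    - {"dx": 0, "dy": 0, "dz": 0, "ax": 0, "ay": 0, "az": 0, "grip": 0.9}

```text
clock: 5.03
position: [0.463, 0.0969, 0.2041]
ee_rot: [0.002, 0.685, 0.729, 0.001]
contact_force: [-0.4, -1.9, 12.4]
width: 0.0097
gripper_force: 30.8
```

Request:
jog_arm:
  plan:
    - {"dx": 0, "dy": -4, "dz": 0, "ax": 0, "ay": 0, "az": 0, "grip": 0.9}
    - {"dx": 0, "dy": -4, "dz": 0, "ax": 0, "ay": 0, "az": 0, "grip": 0.9}
    - {"dx": 0, "dy": -4, "dz": 0, "ax": 0, "ay": 0, "az": 0, "grip": 0.9}
    - {"dx": 0, "dy": 0, "dz": 0, "ax": 0, "ay": 0, "az": 0, "grip": 0.9}
    - {"dx": 0, "dy": 0, "dz": 0, "ax": 0, "ay": 0, "az": 0, "grip": 0.9}

```text
clock: 5.45
position: [0.4514, 0.0961, 0.204]
ee_rot: [0.002, 0.685, 0.729, 0.001]
contact_force: [-0.8, -2.5, 14.5]
width: 0.01
gripper_force: 30.9
```

Request:
jog_arm:
  plan:
    - {"dx": 0, "dy": -3, "dz": 0, "ax": 0, "ay": 0, "az": 0, "grip": 0.9}
    - {"dx": 0, "dy": -3, "dz": 0, "ax": 0, "ay": 0, "az": 0, "grip": 0.9}
    - {"dx": 0, "dy": -2, "dz": 0, "ax": 0, "ay": 0, "az": 0, "grip": 0.9}
    - {"dx": 0, "dy": 0, "dz": 0, "ax": 0, "ay": 0, "az": 0, "grip": 0.9}
    - {"dx": 0, "dy": 0, "dz": 0, "ax": 0, "ay": 0, "az": 0, "grip": 0.9}

```text
clock: 5.87
position: [0.4438, 0.0957, 0.204]
ee_rot: [0.002, 0.685, 0.729, 0.002]
contact_force: [-1.6, -2.9, 13.9]
width: 0.0096
gripper_force: 30.8
```

Request:
jog_arm:
  plan:
    - {"dx": 0, "dy": -3, "dz": 0, "ax": 0, "ay": 0, "az": 0, "grip": 0.9}
    - {"dx": 0, "dy": -3, "dz": 0, "ax": 0, "ay": 0, "az": 0, "grip": 0.9}
    - {"dx": 0, "dy": 0, "dz": 0, "ax": 0, "ay": 0, "az": 0, "grip": 0.9}
    - {"dx": 0, "dy": 0, "dz": 0, "ax": 0, "ay": 0, "az": 0, "grip": 0.9}

```text
clock: 6.2
position: [0.4378, 0.0953, 0.204]
ee_rot: [0.002, 0.685, 0.729, 0.002]
contact_force: [-0.1, -3.1, 14.0]
width: 0.0096
gripper_force: 30.9
```

Request:
jog_arm:
  plan:
    - {"dx": 0, "dy": -3, "dz": 0, "ax": 0, "ay": 0, "az": 0, "grip": 0.9}
    - {"dx": 0, "dy": 0, "dz": 0, "ax": 0, "ay": 0, "az": 0, "grip": 0.9}
    - {"dx": 0, "dy": 0, "dz": 0, "ax": 0, "ay": 0, "az": 0, "grip": 0.7}
    - {"dx": 0, "dy": 0, "dz": 0, "ax": 0, "ay": 0, "az": 0, "grip": 0.7}
    - {"dx": 0, "dy": 0, "dz": 0, "ax": 0, "ay": 0, "az": 0, "grip": 0.7}
    - {"dx": 0, "dy": 0, "dz": -30, "ax": 0, "ay": 0, "az": 0, "grip": 0.7}
    - {"dx": 0, "dy": 0, "dz": -40, "ax": 0, "ay": 0, "az": 0, "grip": 0.7}
    - {"dx": 0, "dy": 0, "dz": -40, "ax": 0, "ay": 0, "az": 0, "grip": 0}
    - {"dx": 0, "dy": 0, "dz": -40, "ax": 0, "ay": 0, "az": 0, "grip": 0}
    - {"dx": 0, "dy": -40, "dz": -40, "ax": 0, "ay": 0, "az": 0, "grip": 0}
    - {"dx": 0, "dy": -40, "dz": 0, "ax": 0, "ay": 0, "az": 0, "grip": 0}
    - {"dx": 0, "dy": -30, "dz": 0, "ax": 0, "ay": 0, "az": 0, "grip": 0}
    - {"dx": 0, "dy": 0, "dz": 0, "ax": 0, "ay": 0, "az": 0, "grip": 0}
    - {"dx": 0, "dy": 0, "dz": 0, "ax": 0, "ay": 0, "az": 0, "grip": 0}

```text
clock: 7.37
position: [0.3324, 0.0893, 0.3808]
ee_rot: [-0.0, 0.685, 0.728, -0.0]
contact_force: [-0.0, 0.1, 0.3]
width: 0.0851
gripper_force: 0.0
```

```bash
python3 - <<'E'
from h import *
snap('top','t1'); big('t1','c1',150,130,350,280,4); to(.5,.1,.4,93)
E
```

```text
t 7.42 pos [0.3339 0.0893 0.3809] z axis [ 0.001  0.    -1.   ] yaw of tool y 3.5 w 0.0855 F [ 0.6 -1.2  0.2] gf 0.0
tool shift mm [  0.5 166.5 -18.9]
turn units [ 1.000e-02  1.000e-02 -1.492e+01]
```

View pics/c1.png

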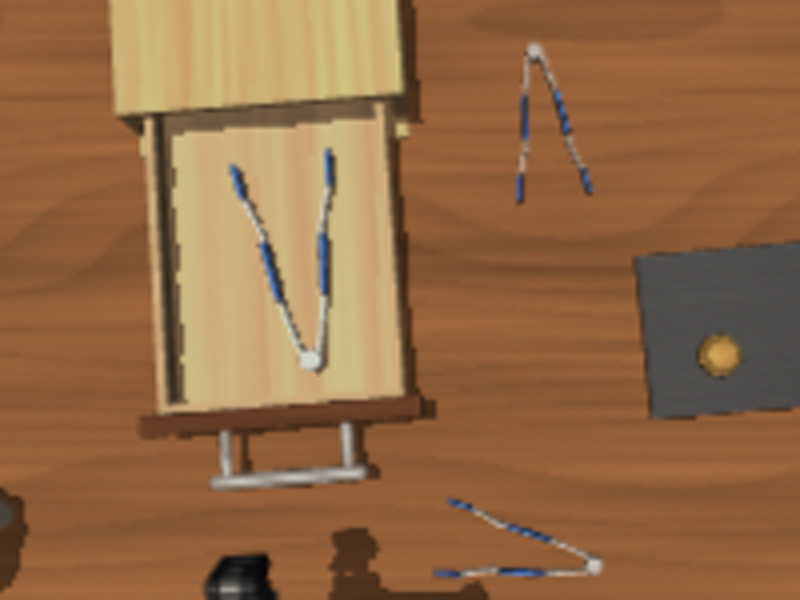

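The drawer is fully out and the tongs are clear of the top board. In the crop the hinge is at (311,360), the grips at (271,271) and (324,264), and the jaws at (238,182) and (330,167).

```bash
python3 - <<'E'
from h import *
P=[ray('t1',150+u/4,130+v/4,z) for u,v,z in [(311,360,.046),(271,271,.047),(324,264,.047),(238,182,.043),(330,167,.043),(720,355,.03),(720,355,.042)]]
for p in P: print(p.round(4))
g=(P[1]+P[2])/2; j=(P[3]+P[4])/2; d=j-P[0]
yaw=np.degrees(np.arctan2(d[1],d[0])); print('grip',g,'yaw',yaw,np.linalg.norm(g-P[0]),np.linalg.norm(j-P[0]))
to(g[0],g[1],.3,90+yaw)
E
```

```text
[0.5165 0.0811 0.046 ]
[0.5798 0.1097 0.047 ]
[0.5845 0.072  0.047 ]
[0.6447 0.1345 0.043 ]
[0.655  0.0683 0.043 ]
[ 0.5188 -0.2095  0.03  ]
[ 0.5183 -0.2072  0.042 ]
grip [0.58212518 0.09086644 0.047     ] yaw 8.663883723262783 0.0663107212625517 0.13489382324299615
t 7.42 pos [0.3339 0.0893 0.3809] z axis [ 0.001  0.    -1.   ] yaw of tool y 3.5 w 0.0855 F [ 0.6 -1.2  0.2] gf 0.0
tool shift mm [-13.6 247.8  81.2]
turn units [ 1.000e-02  1.000e-02 -1.586e+01]
```

Request:
jog_arm:
  plan:
    - {"dx": -2, "dy": 31, "dz": 0, "ax": 0, "ay": 0, "az": 0, "grip": 0}
    - {"dx": -2, "dy": 31, "dz": 0, "ax": 0, "ay": 0, "az": 0, "grip": 0}
    - {"dx": -2, "dy": 31, "dz": 0, "ax": 0, "ay": 0, "az": 0, "grip": 0}
    - {"dx": -2, "dy": 31, "dz": 0, "ax": 0, "ay": 0, "az": 0, "grip": 0}
    - {"dx": -2, "dy": 31, "dz": 0, "ax": 0, "ay": 0, "az": 0, "grip": 0}
    - {"dx": -2, "dy": 31, "dz": 0, "ax": 0, "ay": 0, "az": 0, "grip": 0}
    - {"dx": -2, "dy": 31, "dz": 0, "ax": 0, "ay": 0, "az": 0, "grip": 0}
    - {"dx": 0, "dy": 31, "dz": 0, "ax": 0, "ay": 0, "az": 0, "grip": 0}
    - {"dx": 0, "dy": 0, "dz": 10, "ax": 0, "ay": 0, "az": -0.99, "grip": 0}
    - {"dx": 0, "dy": 0, "dz": 10, "ax": 0, "ay": 0, "az": -0.99, "grip": 0}
    - {"dx": 0, "dy": 0, "dz": 10, "ax": 0, "ay": 0, "az": -0.99, "grip": 0}
    - {"dx": 0, "dy": 0, "dz": 10, "ax": 0, "ay": 0, "az": -0.99, "grip": 0}
    - {"dx": 0, "dy": 0, "dz": 10, "ax": 0, "ay": 0, "az": -0.99, "grip": 0}
    - {"dx": 0, "dy": 0, "dz": 10, "ax": 0, "ay": 0, "az": -0.99, "grip": 0}
    - {"dx": 0, "dy": 0, "dz": 10, "ax": 0, "ay": 0, "az": -0.99, "grip": 0}
    - {"dx": 0, "dy": 0, "dz": 10, "ax": 0, "ay": 0, "az": -0.99, "grip": 0}

```text
clock: 8.75
position: [0.5841, 0.0904, 0.299]
ee_rot: [-0.001, 0.331, 0.944, -0.0]
contact_force: [0.0, -0.1, -0.1]
width: 0.0853
gripper_force: 0.0
```

Request:
jog_arm:
  plan:
    - {"dx": 0, "dy": 0, "dz": 0, "ax": 0, "ay": 0, "az": -0.99, "grip": 0}
    - {"dx": 0, "dy": 0, "dz": 0, "ax": 0, "ay": 0, "az": -0.99, "grip": 0}
    - {"dx": 0, "dy": 0, "dz": 0, "ax": 0, "ay": 0, "az": -0.99, "grip": 0}
    - {"dx": 0, "dy": 0, "dz": 0, "ax": 0, "ay": 0, "az": -0.99, "grip": 0}
    - {"dx": 0, "dy": 0, "dz": 0, "ax": 0, "ay": 0, "az": -0.99, "grip": 0}
    - {"dx": 0, "dy": 0, "dz": 0, "ax": 0, "ay": 0, "az": -0.99, "grip": 0}
    - {"dx": 0, "dy": 0, "dz": 0, "ax": 0, "ay": 0, "az": -0.99, "grip": 0}
    - {"dx": 0, "dy": 0, "dz": 0, "ax": 0, "ay": 0, "az": -0.99, "grip": 0}
    - {"dx": 0, "dy": 0, "dz": 0, "ax": 0, "ay": 0, "az": 0, "grip": 0}
    - {"dx": 0, "dy": 0, "dz": 0, "ax": 0, "ay": 0, "az": 0, "grip": 0}

```text
clock: 9.58
position: [0.5837, 0.0904, 0.2998]
ee_rot: [-0.001, -0.073, 0.997, 0.0]
contact_force: [0.1, 0.1, 0.2]
width: 0.085
gripper_force: 0.0
```

```bash
python3 - <<'E'
from h import *
to(.582,.0909,.22,98.7)
snap('wrist','w3')
for p in [(.5165,.0811,.046),(.5798,.1097,.047),(.5845,.072,.047),(.6447,.1345,.043),(.655,.0683,.043)]: print(proj('w3',p).round(0))
E
```

```text
t 9.58 pos [0.5837 0.0904 0.2998] z axis [-0.001  0.    -1.   ] yaw of tool y 98.37 w 0.085 F [0.1 0.1 0.2] gf 0.0
tool shift mm [ 1.6  0.8 79.8]
turn units [ 0.   -0.01 -0.05]
[259. 119.]
[280. 199.]
[237. 198.]
[294. 265.]
[224. 266.]
```

View pics/w3.png

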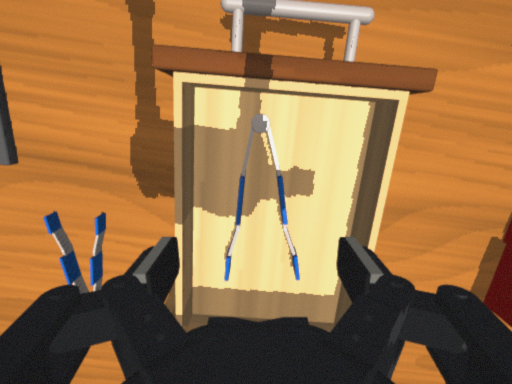

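The tongs' hinge is at (260,122), the grips at (240,200) and (283,200), and the jaws at (227,268) and (296,269). That is about 2 px from the prediction, so I'll shift 2 mm, descend and close lightly.

Request:
jog_arm:
  plan:
    - {"dx": 0, "dy": 2, "dz": 25, "ax": 0, "ay": 0, "az": -0.05, "grip": 0.25}
    - {"dx": 0, "dy": 0, "dz": 25, "ax": 0, "ay": 0, "az": 0, "grip": 0.25}
    - {"dx": 0, "dy": 0, "dz": 20, "ax": 0, "ay": 0, "az": 0, "grip": 0.25}
    - {"dx": 0, "dy": 0, "dz": 15, "ax": 0, "ay": 0, "az": 0, "grip": 0.25}
    - {"dx": 0, "dy": 0, "dz": 14, "ax": 0, "ay": 0, "az": 0, "grip": 0.25}
    - {"dx": 0, "dy": 0, "dz": 0, "ax": 0, "ay": 0, "az": 0, "grip": 0.25}
    - {"dx": 0, "dy": 0, "dz": 0, "ax": 0, "ay": 0, "az": 0, "grip": 0.4}
    - {"dx": 0, "dy": 0, "dz": 0, "ax": 0, "ay": 0, "az": 0, "grip": 0.5}
    - {"dx": 0, "dy": 0, "dz": 0, "ax": 0, "ay": 0, "az": 0, "grip": 0.54}
    - {"dx": 0, "dy": 0, "dz": 0, "ax": 0, "ay": 0, "az": 0, "grip": 0.56}
    - {"dx": 0, "dy": 0, "dz": 0, "ax": 0, "ay": 0, "az": 0, "grip": 0.56}
    - {"dx": 0, "dy": 0, "dz": 0, "ax": 0, "ay": 0, "az": 0, "grip": 0.56}
  grip_force: 20

```text
clock: 10.63
position: [0.5831, 0.0924, 0.203]
ee_rot: [0.001, -0.077, 0.997, 0.0]
contact_force: [0.8, 0.0, 3.8]
width: 0.0375
gripper_force: 3.6
```

Request:
jog_arm:
  plan:
    - {"dx": 0, "dy": 0, "dz": -5, "ax": 0, "ay": 0, "az": 0, "grip": 0.56}
    - {"dx": 0, "dy": 0, "dz": -10, "ax": 0, "ay": 0, "az": 0, "grip": 0.56}
    - {"dx": 0, "dy": 0, "dz": -15, "ax": 0, "ay": 0, "az": 0, "grip": 0.56}
    - {"dx": 0, "dy": 0, "dz": -15, "ax": 0, "ay": 0, "az": 0, "grip": 0.56}
    - {"dx": 0, "dy": 0, "dz": -15, "ax": 0, "ay": 0, "az": 0, "grip": 0.56}
    - {"dx": 0, "dy": 0, "dz": -15, "ax": 0, "ay": 0, "az": 0, "grip": 0.56}
    - {"dx": 0, "dy": 0, "dz": -15, "ax": 0, "ay": 0, "az": 0, "grip": 0.56}
    - {"dx": 0, "dy": 0, "dz": -15, "ax": 0, "ay": 0, "az": 0, "grip": 0.56}
    - {"dx": 0, "dy": 0, "dz": -10, "ax": 0, "ay": 0, "az": 0, "grip": 0.56}
    - {"dx": 0, "dy": 0, "dz": 0, "ax": 0, "ay": 0, "az": 0, "grip": 0.56}
    - {"dx": 0, "dy": 0, "dz": 0, "ax": 0, "ay": 0, "az": 0, "grip": 0.56}
    - {"dx": 0, "dy": 0, "dz": 0, "ax": 0, "ay": 0, "az": 0, "grip": 0.56}
    - {"dx": 0, "dy": 0, "dz": 0, "ax": 0, "ay": 0, "az": 0, "grip": 0.56}

```text
clock: 11.72
position: [0.582, 0.0923, 0.3158]
ee_rot: [-0.001, -0.077, 0.997, 0.0]
contact_force: [0.3, 0.2, -0.7]
width: 0.0376
gripper_force: 3.3
```

```bash
python3 - <<'E'
from h import *
snap('side','s2'); snap('wrist','w4'); 
a=cv2.imread('pics/s2.png')[50:242,190:446]; a=cv2.resize(a,(400,300),interpolation=cv2.INTER_CUBIC)
b=cv2.resize(cv2.imread('pics/w4.png'),(400,300)); cv2.imwrite('pics/m4.png',np.hstack([a,b]))
to(.45,-.23,.3,104)
E
```

```text
t 11.82 pos [0.5822 0.0923 0.3159] z axis [-0.002  0.    -1.   ] yaw of tool y 98.83 w 0.0376 F [-0.4 -0.3 -0.8] gf 3.3
tool shift mm [ 180.1 -298.2   16.2]
turn units [ 0.   -0.02 -0.86]
```

View pics/m4.png

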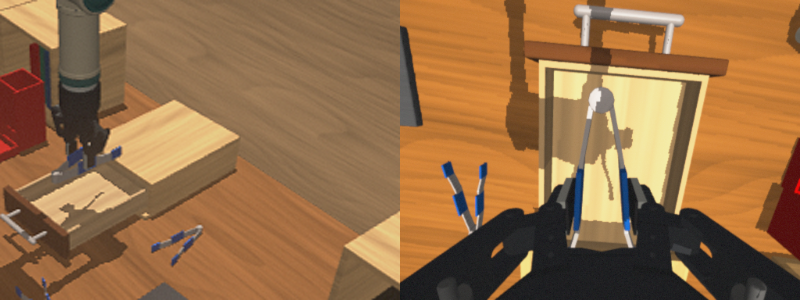

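The tongs are held level in the gripper, with the hinge at (600,100) in the montage (wrist view, right half). I'll check the hold offset from the hinge and work out the shift to the gold truffle.

```bash
python3 - <<'E'
from h import *
s=sensors.get_state()['position']
h=ray('w4',256,128,s[2]-.181+.025); y=np.radians(8.8); print(h, h+np.array([.066*np.cos(y),.066*np.sin(y),0]), s)
to(.4483,-.2199,.26,98.8)
E
```

```text
[0.51706554 0.08124841 0.15990562] [0.58228862 0.09134548 0.15990562] [0.58219396 0.09234053 0.31590562]
t 11.82 pos [0.5822 0.0923 0.3159] z axis [-0.002  0.    -1.   ] yaw of tool y 98.83 w 0.0376 F [-0.4 -0.3 -0.8] gf 3.3
tool shift mm [ 180.1 -288.    56.2]
turn units [ 0.   -0.02  0.  ]
```

Request:
jog_arm:
  plan:
    - {"dx": 7, "dy": -12, "dz": 0, "ax": 0, "ay": 0, "az": 0, "grip": 0.56}
    - {"dx": 13, "dy": -20, "dz": 0, "ax": 0, "ay": 0, "az": 0, "grip": 0.56}
    - {"dx": 16, "dy": -26, "dz": 0, "ax": 0, "ay": 0, "az": 0, "grip": 0.56}
    - {"dx": 16, "dy": -26, "dz": 0, "ax": 0, "ay": 0, "az": 0, "grip": 0.56}
    - {"dx": 16, "dy": -26, "dz": 0, "ax": 0, "ay": 0, "az": 0, "grip": 0.56}
    - {"dx": 16, "dy": -26, "dz": 0, "ax": 0, "ay": 0, "az": 0, "grip": 0.56}
    - {"dx": 16, "dy": -26, "dz": 0, "ax": 0, "ay": 0, "az": 0, "grip": 0.56}
    - {"dx": 16, "dy": -26, "dz": 0, "ax": 0, "ay": 0, "az": 0, "grip": 0.56}
    - {"dx": 16, "dy": -26, "dz": 5, "ax": 0, "ay": 0, "az": 0, "grip": 0.56}
    - {"dx": 16, "dy": -26, "dz": 10, "ax": 0, "ay": 0, "az": 0, "grip": 0.56}
    - {"dx": 16, "dy": -26, "dz": 10, "ax": 0, "ay": 0, "az": 0, "grip": 0.56}
    - {"dx": 10, "dy": -15, "dz": 10, "ax": 0, "ay": 0, "az": 0, "grip": 0.56}
    - {"dx": 5, "dy": -7, "dz": 10, "ax": 0, "ay": 0, "az": 0, "grip": 0.56}
    - {"dx": 0, "dy": 0, "dz": 10, "ax": 0, "ay": 0, "az": 0, "grip": 0.56}
    - {"dx": 0, "dy": 0, "dz": 0, "ax": 0, "ay": 0, "az": 0, "grip": 0.56}
    - {"dx": 0, "dy": 0, "dz": 0, "ax": 0, "ay": 0, "az": 0, "grip": 0.56}

```text
clock: 13.15
position: [0.4497, -0.2188, 0.2612]
ee_rot: [-0.001, -0.077, 0.997, 0.001]
contact_force: [0.1, -0.2, -0.3]
width: 0.0379
gripper_force: 3.3
```

```bash
python3 - <<'E'
from h import *
snap('side','s5');snap('top','t5'); to(.449,-.2197,.198,98.8)
a=cv2.imread('pics/s5.png')[190:310,210:370]; b=cv2.imread('pics/t5.png')[150:270,260:420]
cv2.imwrite('pics/m5.png',np.hstack([cv2.resize(i,(400,300),interpolation=cv2.INTER_CUBIC) for i in (a,b)]))
E
```

```text
t 13.25 pos [ 0.4504 -0.2188  0.2621] z axis [ 0.001  0.    -1.   ] yaw of tool y 98.92 w 0.0378 F [-1.2 -0.8 -0.7] gf 3.3
tool shift mm [ 1.5 -0.7 64.1]
turn units [0.   0.01 0.02]
```

View pics/m5.png

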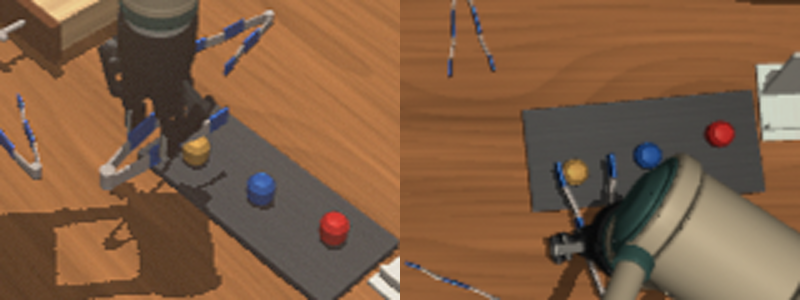

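In the top half the jaw tips are at (558,165) and (612,158), with gold at (575,171). The jaws are higher up, so I'll correct for parallax.

```bash
python3 - <<'E'
from h import *
f=lambda u,v,z: ray('t5',260+(u-400)/2.5,150+v/2.5,z)
a,b=f(558,165,.1),f(612,157,.1); print(a,b,(a+b)/2, 'gold',f(575,171,.03),'blue',f(648,155,.03))
y=np.radians(8.9); print('expected tips mid',.4504+.083*np.cos(y),-.2188+.083*np.sin(y))
for n in ['t5']: 
  for p in [(.4504+.0704*np.cos(y),-.2188+.0704*np.sin(y),.1)]: q=proj('t5',p); print((q-[260,150])*2.5+[400,0])
E
```

```text
[ 0.52329574 -0.1784397   0.1       ] [ 0.53140324 -0.23587523  0.1       ] [ 0.52734949 -0.20715747  0.1       ] gold [ 0.51984577 -0.20955076  0.03      ] blue [ 0.53754267 -0.29320599  0.03      ]
expected tips mid 0.5324006688588593 -0.20595903793714415
[585.92874818 167.96484168]
```

Request:
jog_arm:
  plan:
    - {"dx": 0, "dy": -1, "dz": 12, "ax": 0, "ay": 0, "az": 0, "grip": 0.56}
    - {"dx": 0, "dy": 0, "dz": 12, "ax": 0, "ay": 0, "az": 0, "grip": 0.56}
    - {"dx": 0, "dy": 0, "dz": 12, "ax": 0, "ay": 0, "az": 0, "grip": 0.56}
    - {"dx": 0, "dy": 0, "dz": 12, "ax": 0, "ay": 0, "az": 0, "grip": 0.56}
    - {"dx": 0, "dy": 0, "dz": 9, "ax": 0, "ay": 0, "az": 0, "grip": 0.56}
    - {"dx": 0, "dy": 0, "dz": 6, "ax": 0, "ay": 0, "az": 0, "grip": 0.56}
    - {"dx": 0, "dy": 0, "dz": 0, "ax": 0, "ay": 0, "az": 0, "grip": 0.56}
    - {"dx": 0, "dy": 0, "dz": 0, "ax": 0, "ay": 0, "az": 0, "grip": 0.56}

```text
clock: 13.92
position: [0.4503, -0.2204, 0.199]
ee_rot: [0.0, -0.077, 0.997, 0.0]
contact_force: [-0.2, -0.0, -0.6]
width: 0.0376
gripper_force: 3.3
```

Request:
jog_arm:
  plan:
    - {"dx": 0, "dy": 0, "dz": 0, "ax": 0, "ay": 0, "az": 0, "grip": 0.6}
    - {"dx": 0, "dy": 0, "dz": 0, "ax": 0, "ay": 0, "az": 0, "grip": 0.63}
    - {"dx": 0, "dy": 0, "dz": 0, "ax": 0, "ay": 0, "az": 0, "grip": 0.66}
    - {"dx": 0, "dy": 0, "dz": 0, "ax": 0, "ay": 0, "az": 0, "grip": 0.68}
    - {"dx": 0, "dy": 0, "dz": 0, "ax": 0, "ay": 0, "az": 0, "grip": 0.7}
    - {"dx": 0, "dy": 0, "dz": 0, "ax": 0, "ay": 0, "az": 0, "grip": 0.72}
    - {"dx": 0, "dy": 0, "dz": 0, "ax": 0, "ay": 0, "az": 0, "grip": 0.74}
    - {"dx": 0, "dy": 0, "dz": 0, "ax": 0, "ay": 0, "az": 0, "grip": 0.78}
    - {"dx": 0, "dy": 0, "dz": 0, "ax": 0, "ay": 0, "az": 0, "grip": 0.78}
    - {"dx": 0, "dy": 0, "dz": 0, "ax": 0, "ay": 0, "az": 0, "grip": 0.78}

```text
clock: 14.75
position: [0.45, -0.2208, 0.199]
ee_rot: [0.0, -0.077, 0.997, -0.0]
contact_force: [-0.6, -0.2, 1.5]
width: 0.0251
gripper_force: 20.8
```

Stopped at 25 mm with 21 N, so the truffle is gripped. I'll lift slowly.

Request:
jog_arm:
  plan:
    - {"dx": 0, "dy": 0, "dz": -4, "ax": 0, "ay": 0, "az": 0, "grip": 0.78}
    - {"dx": 0, "dy": 0, "dz": -8, "ax": 0, "ay": 0, "az": 0, "grip": 0.78}
    - {"dx": 0, "dy": 0, "dz": -10, "ax": 0, "ay": 0, "az": 0, "grip": 0.78}
    - {"dx": 0, "dy": 0, "dz": -10, "ax": 0, "ay": 0, "az": 0, "grip": 0.78}
    - {"dx": 0, "dy": 0, "dz": -10, "ax": 0, "ay": 0, "az": 0, "grip": 0.78}
    - {"dx": 0, "dy": 0, "dz": -10, "ax": 0, "ay": 0, "az": 0, "grip": 0.78}
    - {"dx": 0, "dy": 0, "dz": -10, "ax": 0, "ay": 0, "az": 0, "grip": 0.78}
    - {"dx": 0, "dy": 0, "dz": -10, "ax": 0, "ay": 0, "az": 0, "grip": 0.78}
    - {"dx": 0, "dy": 0, "dz": -10, "ax": 0, "ay": 0, "az": 0, "grip": 0.78}
    - {"dx": 0, "dy": 0, "dz": -10, "ax": 0, "ay": 0, "az": 0, "grip": 0.78}
    - {"dx": 0, "dy": 0, "dz": -10, "ax": 0, "ay": 0, "az": 0, "grip": 0.78}
    - {"dx": 0, "dy": 0, "dz": -10, "ax": 0, "ay": 0, "az": 0, "grip": 0.78}
    - {"dx": 0, "dy": 0, "dz": -10, "ax": 0, "ay": 0, "az": 0, "grip": 0.78}
    - {"dx": 0, "dy": 0, "dz": -10, "ax": 0, "ay": 0, "az": 0, "grip": 0.78}
    - {"dx": 0, "dy": 0, "dz": -8, "ax": 0, "ay": 0, "az": 0, "grip": 0.78}
    - {"dx": 0, "dy": 0, "dz": -4, "ax": 0, "ay": 0, "az": 0, "grip": 0.78}
    - {"dx": 0, "dy": 0, "dz": 0, "ax": 0, "ay": 0, "az": 0, "grip": 0.78}
    - {"dx": 0, "dy": 0, "dz": 0, "ax": 0, "ay": 0, "az": 0, "grip": 0.78}
    - {"dx": 0, "dy": 0, "dz": 0, "ax": 0, "ay": 0, "az": 0, "grip": 0.78}
    - {"dx": 0, "dy": 0, "dz": 0, "ax": 0, "ay": 0, "az": 0, "grip": 0.78}

```text
clock: 16.42
position: [0.4498, -0.2205, 0.3422]
ee_rot: [-0.001, -0.077, 0.997, 0.001]
contact_force: [0.5, 0.1, -1.4]
width: 0.0252
gripper_force: 20.6
```

```bash
python3 - <<'E'
from h import *
snap('side','s6'); big('s6','c6',200,120,400,270,4); print(sensors.get_state()['position'],(proj('s6',[.5188,-.2095,.17])-[200,120])*4)
E
```

```text
[ 0.44981317 -0.22060534  0.34230152] [363.70986395 362.99080155]
```

View pics/c6.png

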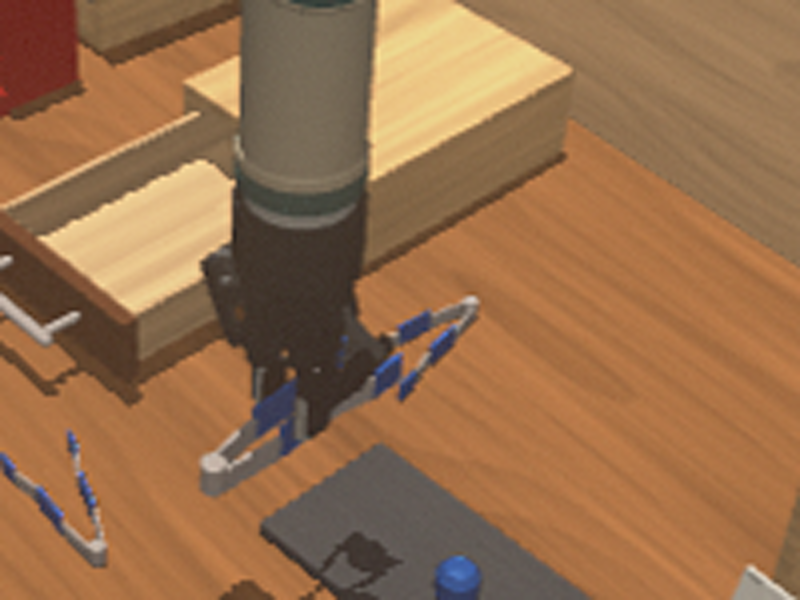

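The gold truffle is gone from the board, and in this view the right jaw and finger at (364,363) hide it. I'll check from the top.

```bash
python3 - <<'E'
from h import *
snap('top','t6'); big('t6','c6t',280,150,440,270,5); print((proj('t6',[.5188,-.2095,.17])-[280,150])*5)
E
```

```text
[303.98218458 331.39231151]
```

View pics/c6t.png

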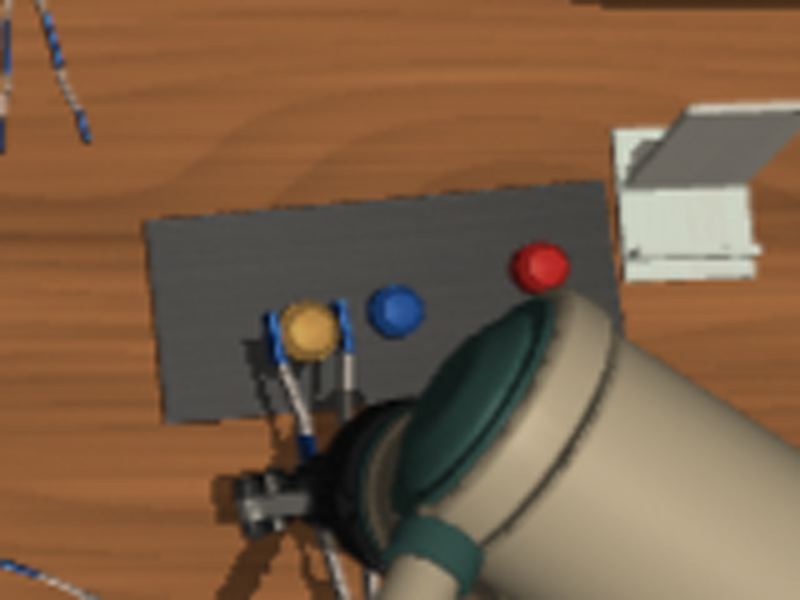

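The gold truffle is between both jaw pads at (310,331), against a prediction of (304,331) for 170 mm up. I'm handing in.

```bash
python3 -c "
from rig import manip
print(manip.sign_off())"
```

```text
the job is handed in; nothing more can be done
None
```

The job is handed in with the gold truffle held in the tongs about 170 mm above the table; sign-off returned no verdict, but the last top view shows it between both jaws with the blue and red truffles still in place.

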